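Find the full shaker by feel

TASK

Three identical closed dusting shakers stand on cork coasters on the bench: one is nearly empty, one half full and one full, which can only be felt by lifting them. Find out which is which, stand the nearly empty one upright in the middle of the small round refill stand and let go of it, and only then take the full one and hold it up, upright and still, about 20 cm clear of the bench: the program finishes while still holding it. The half-full one must end standing upright on its own coaster again; do not tip any shaker over, and leave the other things on the bench as they are.

Things in the scene. Friction and masses are not known exactly. Their poses are not given: they have to be found in the camera images.
- coaster_1_top (a point): round cork coaster fixed to the bench, 70 mm wide, 4 mm thick; the point is the centre of its top, z up. At the start one shaker stands in its middle: opaque, upright, round body 58 mm wide and 72 mm high under a 60 mm wide domed cap, 97 mm high in all (its centre 48.5 mm above this point). The shakers weigh about 0.12 (nearly empty), 0.33 (half) and 0.60 kg (full), within 8 per cent; which stands where differs each time
- coaster_2_top (a point): round cork coaster fixed to the bench, 70 mm wide, 4 mm thick; the point is the centre of its top, z up. At the start one shaker stands in its middle: opaque, upright, round body 58 mm wide and 72 mm high under a 60 mm wide domed cap, 97 mm high in all (its centre 48.5 mm above this point). The shakers weigh about 0.12 (nearly empty), 0.33 (half) and 0.60 kg (full), within 8 per cent; which stands where differs each time
- coaster_3_top (a point): round cork coaster fixed to the bench, 70 mm wide, 4 mm thick; the point is the centre of its top, z up. At the start one shaker stands in its middle: opaque, upright, round body 58 mm wide and 72 mm high under a 60 mm wide domed cap, 97 mm high in all (its centre 48.5 mm above this point). The shakers weigh about 0.12 (nearly empty), 0.33 (half) and 0.60 kg (full), within 8 per cent; which stands where differs each time
- stand_top (a point): refill stand, fixed to the bench: a steel foot 92 mm in diameter, a thin stem and a flat round plate 68 mm in diameter with a dark rubber pad; this point is the centre of the pad's top, 70 mm above the bench, z up
- refill_stand: the same refill stand; origin at the centre of its foot's underside, on the bench
- dipping_fork: bystander: dipping fork with wooden handle, 210 x 17 x 16 mm, lying on the bench; origin under its middle
- tongs: bystander: steel tongs, 203 x 30 x 15 mm, lying on the bench; origin under their middle
- stamp: bystander: wooden hand stamp, 25 x 34 mm, 59 mm high; origin under its middle
- pastille_tin: bystander: low round tin, 70 mm in diameter, 36 mm high; origin under its middle
- ballotin_c: bystander: cream folded card box, 65 x 93 mm, 43 mm high; origin under its middle
- ribbon_roll: bystander: roll of ribbon lying flat, 92 x 116 mm with its tail, 25 mm high; origin under its middle

How it is judged:
By the outcome, as a careful person would: the job done as asked, in the order asked, and still so for the second after the job is handed in, while the arm keeps its last pose, push and grip.
It also fails if it takes over 72 s, if anything falls off the work surface, if the arm or the gripper's body presses on something with over 40 N, if the wrist force passes 120 N, or if a joint passes its speed limit or range.

ROBOT

A 7-joint arm with a two-finger parallel gripper is mounted at the origin on a cart in front of the work surface, level with it; the furniture and walls round the work are solid. World frame = base frame: x ahead of the robot, y to its left, z up, the work surface at z = 0. Lengths are in m, angles in rad, forces in N, time in s.
With the tool pointing down it reaches from about 0.4 to 0.85 m from the base axis. Payload 4.4 kg.
Tool frame: the origin (TCP) lies on the centre line of the jaws, within the pads' length; the fingertips stand 11 mm ahead of it and the grasp point (between the pads) lies 8 mm behind it; z points along the fingers, x is the direction in which the jaws open and shut, and the axes are right-handed (so a half turn about z gives the same grasp; the last joint's range is limited). The gripper opens to 94 mm and grips with 3 to 60 N. Pads are 16 mm wide; open, the fingers measure 119 mm over their backs; the gripper's body (75 mm by 177 mm) begins 78 mm behind the grasp point.
Start: joints at [-1.243, 0.628, 0.038, 1.517, -0.027, 0.996, -0.02], TCP at [0.249, 0.6, 0.216] pointing down, gripper open.
Joint ranges: [-3.06, 3.06], [-0.37, 2.12], [-1.25, 1.32], [0.18, 2.47], [-1.1, 4.24], [0.23, 1.98], [-2.94, 2.94]. Speed limits (rad/s): [2.57, 2.57, 3.14, 3.14, 3.14, 3.14, 3.14].

INTERFACE

Orientations are given as a unit quaternion [w, x, y, z].
In Python, from workcell import readout, viewer, order, finder gives the robot as it stands.
- The arm moves only by the tool move_arm, never from a script. Its argument "moves" is a list that holds one entry, the list of rows, each a list of 7 numbers: the turn, a rotation vector about the tool's x, y, z in degrees, then the shift along the tool's x, y, z in m, then the closure, from 0 (fully open) to 1 (shut). A call has 1 to 5 rows; each row is the pose to reach, as a shift and turn from the pose commanded when the call began, along the tool's axes at that moment; what a row does not reach only later rows make up. A row lasts 1/10 s, in which the tool goes at most 50 mm and 8.59 degrees, less where a joint would pass 70% of its speed; a pose out of reach is approached as far as the arm can. A call with a gripper value outside its range is refused whole. The fingers move at their own pace and stop on an object; "newtons" is the grip in N (left out, the last holds). Time passes only in rows, so rows that repeat a pose let the fingers close. It gives the time, the measured TCP pose, the force and the opening at its end, in the units of the state.
- readout.observe(): the state, without advancing time (a new reading comes with each control period).
- viewer.capture(name): name is "scene" or "top"; returns a dict with "img" (400x640x3 uint8, red, green, blue), "z_map" (400x640 float32, m along the optical axis (not along the pixel's ray), 0 where there is no reading), "camera_matrix" (3x3 intrinsics, pixels), "extrinsics" (4x4, takes a point from camera to world coordinates). Camera axes: x right, y down, z forward; pixel columns grow to the right and rows downward; lengths in m; the calibration is good to about 2 mm. A picture is of the moment at which its call begins.
- order.hand_in(): hands the job in, once; it reports no verdict.
Trained networks look in the newest picture that a camera, given by its name, has taken for a name from the list of things; names that differ only in an ending like _2 or _b are one class to them, and where a whole thing is asked for, a point or a joint stands for the part that bears it (a point fixed in the world has none). Each returns a list of dicts, best first, with "score" (0 to 1); they miss things now and then, are a little off and sometimes report something else, mostly with a low value. They report only what shows in the picture. A call takes as long as a camera call.
- finder.boxes_of(camera, thing): "rect" ([left, top, right, bottom] in pixels, round what is visible of it).
The state is a dict: "time_s": time; "joint_positions": joint angles; "qd": joint speeds; "tau": joint torques, N m; "eef_pos": TCP position; "tcp_rot": TCP orientation; "force": force on the tool from outside, world axes, zero at the start; "wrist_torque": the same for the moment, N m; "gripper_width": finger opening in m.
Only numpy, scipy, OpenCV 4.12 (cv2) and the standard library are available. Lean on these libraries where they do the work, as an engineer would, in place of code of your own. Each camera call takes 0.05 s, during which the arm holds its last target.

## Working session

There is one attempt and no reset: what is moved stays moved. The work goes in short steps, Python scripts to look and compute and a tool call to move; the robot and the scene stay as the last step left them, time stands still between calls to the robot, and variables do not carry over. Pictures are saved under pics/ and viewed, and the job is handed in when it is done.

Besides the shell and the picture viewer there is one more tool, called by a JSON object that holds its "fn" and its "kwargs". move_arm: Moves the arm, as the interface text tells. Its arguments: {"type":"object","properties":{"moves":{"type":"array"},"newtons":{"type":"number"}},"required":["moves"]}

```bash
mkdir -p pics; ls
cat > h.py <<'E'
import numpy as np,cv2
from workcell import readout,viewer,order,finder
def cap(n,fn=None):
    c=viewer.capture(n)
    if fn: cv2.imwrite('pics/'+fn,c['img'][:,:,::-1])
    return c
def pts(c):
    z=c['z_map'];K=c['camera_matrix'];E=c['extrinsics']
    v,u=np.indices(z.shape)
    P=np.stack([(u-K[0,2])/K[0,0]*z,(v-K[1,2])/K[1,1]*z,z],-1)
    W=P@E[:3,:3].T+E[:3,3]; W[z==0]=np.nan
    return W
E
python3 - <<'E'
from h import *
s=readout.observe()
for k,v in s.items(): print(k,np.round(v,4))
for n in ('scene','top'):
    c=cap(n,n+'0.png'); np.savez(n+'0.npz',**c); print(n,np.round(c['extrinsics'],3).tolist(),c['camera_matrix'].tolist())
    for t in ['coaster_1_top','stand_top','refill_stand','dipping_fork','tongs','stamp','pastille_tin','ballotin_c','ribbon_roll']:
        try: print(t,[(np.round(d['rect']).tolist(),round(d['score'],2)) for d in finder.boxes_of(n,t)][:4])
        except Exception as e: print(t,e)
E
```

```text
pics
time_s 0.0
joint_positions [-1.2428  0.6293  0.0384  1.5183 -0.027   0.9963 -0.02  ]
qd [-0.0002  0.0011 -0.0013  0.0003  0.0005 -0.001  -0.0005]
tau [ 1.30000e-03 -5.49732e+01  1.14390e+00 -1.86631e+01 -5.22000e-02
  2.37000e-02  1.00000e-04]
eef_pos [0.2491 0.5997 0.2156]
tcp_rot [ 5.000e-04  8.318e-01  5.551e-01 -7.000e-04]
force [-0.1237 -0.2113 -0.1076]
wrist_torque [-0.0477  0.0382  0.0055]
gripper_width 0.094
scene [[0.855, -0.294, 0.426, 0.069], [-0.518, -0.495, 0.697, -0.729], [0.006, -0.817, -0.576, 0.736], [0.0, 0.0, 0.0, 1.0]] [[477.32728170366767, 0.0, 317.40371066499097], [0.0, 477.32728170366767, 198.23665244885504], [0.0, 0.0, 1.0]]
coaster_1_top [([265.0, 215.0, 290.0, 226.0], 0.65)]
stand_top [([266.0, 218.0, 290.0, 229.0], 0.73), ([238.0, 154.0, 268.0, 191.0], 0.58)]
refill_stand [([237.0, 152.0, 267.0, 191.0], 0.68)]
dipping_fork [([267.0, 238.0, 301.0, 257.0], 0.8)]
tongs [([313.0, 271.0, 389.0, 310.0], 0.56)]
stamp [([337.0, 186.0, 347.0, 210.0], 0.51)]
pastille_tin [([358.0, 203.0, 387.0, 234.0], 0.68)]
ballotin_c [([402.0, 241.0, 448.0, 283.0], 0.6)]
ribb
[... 181 characters left out ...]
8787905, 0.0, 318.3576314226839], [0.0, 480.03181198787905, 200.09210469350666], [0.0, 0.0, 1.0]]
coaster_1_top [([278.0, 216.0, 291.0, 249.0], 0.54)]
stand_top []
refill_stand [([164.0, 208.0, 215.0, 246.0], 0.88), ([402.0, 264.0, 416.0, 270.0], 0.16)]
dipping_fork [([321.0, 196.0, 330.0, 277.0], 0.72), ([397.0, 230.0, 417.0, 272.0], 0.53)]
tongs [([399.0, 204.0, 418.0, 271.0], 0.69)]
stamp [([283.0, 151.0, 302.0, 165.0], 0.59)]
pastille_tin [([322.0, 134.0, 354.0, 167.0], 0.75)]
ballotin_c [([404.0, 136.0, 446.0, 163.0], 0.96), ([272.0, 220.0, 291.0, 248.0], 0.41), ([166.0, 204.0, 212.0, 252.0], 0.34)]
ribbon_roll [([400.0, 197.0, 419.0, 272.0], 0.68), ([215.0, 144.0, 244.0, 175.0], 0.61)]
```

View pics/scene0.png

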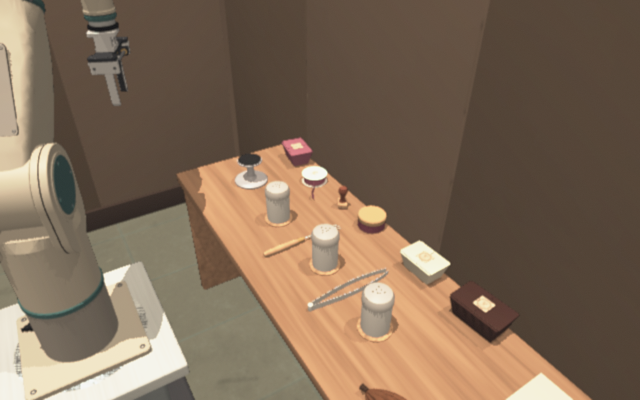

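View pics/top0.png

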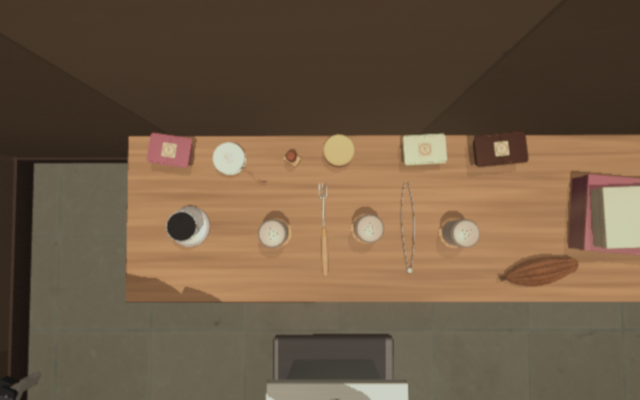

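The top view shows the stand at about (185,226) and the shakers at about (273,233), (369,229) and (465,233). Next I'll fit their positions from depth.

```bash
cat > m.py <<'E'
from h import *
def fitcirc(P):
    A=np.c_[2*P,np.ones(len(P))];b=(P**2).sum(1)
    x=np.linalg.lstsq(A,b,rcond=None)[0];return x[:2],np.sqrt(x[2]+x[:2]@x[:2])
def shakers(c,regs):
    W=pts(c);out=[]
    for (u0,v0,u1,v1) in regs:
        w=W[v0:v1,u0:u1].reshape(-1,3)
        for lo,hi in((0.06,0.12),(0.074,0.085)):
            m=(w[:,2]>lo)&(w[:,2]<hi);q=w[m]
            (cx,r)=cv2.minEnclosingCircle(q[:,:2].astype(np.float32))
            print(lo,len(q),'enc',np.round(cx,4),round(r,4),'mean',q.mean(0).round(4),'bb',((q.min(0)+q.max(0))/2).round(4),'zmax',q[:,2].max().round(4))
if __name__=='__main__':
    c=dict(np.load('top0.npz'))
    shakers(c,[(245,205,300,260),(340,200,400,260),(440,205,495,260),(155,200,225,255)])
    W=pts(c)
    print('bench z',W[280,200],W[250,560])
    print('bystander tops',[W[v,u].round(3).tolist() for v,u in((158,292),(150,339),(150,425),(150,500),(158,228),(150,169))])
    d=dict(np.load('scene0.npz'));S=pts(d)
    # shakers body in scene cam: fit
    for x,y,w0,h0 in((265,180,292,224),(310,224,342,274),(358,283,397,340)):
        q=S[y:h0,x:w0].reshape(-1,3)
        for lo,hi in ((.015,.07),):
            m=(q[:,2]>lo)&(q[:,2]<hi);k=q[m]
            md=np.median(k[:,:2],0);k=k[np.hypot(*(k[:,:2]-md).T)<.05]
            print('scene',len(k),md.round(4),[np.round(t,4) for t in fitcirc(k[:,:2])])
    # stand plate
    q=S[145:195,230:275].reshape(-1,3);m=(q[:,2]>.06)&(q[:,2]<.085)&(q[:,1]<.6);k=q[m]
    print('plate scene',len(k),cv2.minEnclosingCircle(k[:,:2].astype(np.float32)),k.mean(0),((k.min(0)+k.max(0))/2))
    print('ends y',W[220,130],W[220,123],W[140,300],W[300,300],W[130,300])
E
python3 m.py
```

```text
0.06 658 enc [0.4833 0.1371] 0.0304 mean [0.4835 0.1359 0.0964] bb [0.4835 0.1373 0.0909] zmax 0.1041
0.074 10 enc [0.4833 0.119 ] 0.0243 mean [0.4799 0.1138 0.0822] bb [0.4833 0.1136 0.0812] zmax 0.0847
0.06 661 enc [ 0.4935 -0.0667] 0.0304 mean [ 0.4934 -0.0654  0.0966] bb [ 0.4926 -0.066   0.0911] zmax 0.1052
0.074 8 enc [ 0.4946 -0.054 ] 0.0276 mean [ 0.4985 -0.0435  0.0807] bb [ 0.4946 -0.0467  0.0802] zmax 0.0835
0.06 724 enc [ 0.4827 -0.2656] 0.0307 mean [ 0.4833 -0.2614  0.0948] bb [ 0.4835 -0.2658  0.0824] zmax 0.1046
0.074 31 enc [ 0.4835 -0.2598] 0.0298 mean [ 0.4841 -0.2426  0.0813] bb [ 0.4835 -0.2493  0.0802] zmax 0.0849
0.06 783 enc [0.4984 0.3338] 0.0342 mean [0.4986 0.333  0.0693] bb [0.4985 0.3339 0.0683] zmax 0.0751
0.074 6 enc [0.4961 0.3282] 0.0226 mean [0.4967 0.3328 0.0744] bb [0.4921 0.3282 0.0746] zmax 0.0751
bench z [ 3.76850604e-01  3.09512422e-01 -2.14880813e-04] [ 0.44330451 -0.50628607  0.00116053]
bystander tops [[0.647, 0.098, 0.055], [0.667, -0.006, 0.038], [0.666, -0.196, 0.039], [0.664, -0.358, 0.048], [0.652, 0.244, 0.021], [0.667, 0.37, 0.045]]
scene 429 [0.4714 0.1139] [array([0.4832, 0.136 ]), np.float64(0.0274)]
scene 487 [ 0.4785 -0.0898] [array([ 0.4932, -0.0675]), np.float64(0.0277)]
scene 593 [ 0.4647 -0.287 ] [array([ 0.4833, -0.2662]), np.float64(0.0282)]
plate scene 280 ((0.4775131344795227, 0.25435587763786316), 0.11444467306137085) [0.49600488 0.32711437 0.06794105] [0.49225969 0.25435588 0.07211256]
ends y [5.13246250e-01 4.71073910e-01 6.74162929e-05] [ 0.51795633  0.67374951 -0.45130289] [ 6.96299858e-01  8.24708316e-02 -8.31583948e-05] [ 0.33151497  0.08254892 -0.00088601] [0.70843317 0.08001121 0.05566771]
```

```bash
cat >> h.py <<'E'
from scipy.spatial.transform import Rotation as Ro
def delta(*targets):
    s=readout.observe();q=s['tcp_rot'];R=Ro.from_quat([q[1],q[2],q[3],q[0]])
    print('t',round(s['time_s'],2),'pos',np.round(s['eef_pos'],4),'F',np.round(s['force'],2),'w',round(s['gripper_width'],4),'tilt z',R.as_matrix()[:,2].round(4),'x',R.as_matrix()[:,0].round(4))
    for t in targets:
        d=R.as_matrix().T@(np.array(t)-s['eef_pos']);print(t,'tool shift',np.round(d,4),'len',round(np.linalg.norm(d),3))
E
python3 -c "
from h import *
delta((.483,.1365,.18),(.40,.37,.20))"
```

```text
t 1.0 pos [0.2494 0.6002 0.2165] F [ 0.81  0.16 -0.31] w 0.0939 tilt z [-1.e-04 -0.e+00 -1.e+00] x [ 0.3837  0.9235 -0.    ]
(0.483, 0.1365, 0.18) tool shift [-0.3386  0.3937  0.0365] len 0.521
(0.4, 0.37, 0.2) tool shift [-0.1548  0.2275  0.0165] len 0.276
```

{"fn": "move_arm", "kwargs": {"moves": [[[0,0,0,-0.015,0.018,0.002,0],[0,0,0,-0.045,0.053,0.005,0],[0,0,0,-0.075,0.088,0.008,0],[0,0,0,-0.105,0.122,0.011,0],[0,0,0,-0.135,0.157,0.015,0]]]}}

```text
time_s: 1.5
eef_pos: [0.3432, 0.414, 0.2016]
tcp_rot: [-0.0, 0.832, 0.555, 0.0]
force: [1.6, 0.5, 0.1]
gripper_width: 0.0939
```

{"fn": "move_arm", "kwargs": {"moves": [[[0,0,0,-0.03,0.035,0.003,0],[0,0,0,-0.06,0.07,0.007,0],[0,0,0,-0.09,0.105,0.01,0],[0,0,0,-0.12,0.14,0.013,0],[0,0,0,-0.145,0.169,0.016,0]]]}}

```text
time_s: 2.0
eef_pos: [0.4441, 0.2141, 0.1856]
tcp_rot: [0.0, 0.832, 0.554, 0.0]
force: [1.9, 0.1, -0.6]
gripper_width: 0.0941
```

```bash
python3 -c "
from h import *
delta((.483,.1365,.18),(.483,.1365,.047))"
```

```text
t 2.0 pos [0.4441 0.2141 0.1856] F [ 1.91  0.08 -0.59] w 0.0941 tilt z [ 8.e-04 -3.e-04 -1.e+00] x [3.852e-01 9.228e-01 1.000e-04]
(0.483, 0.1365, 0.18) tool shift [-0.0566  0.0658  0.0057] len 0.087
(0.483, 0.1365, 0.047) tool shift [-0.0566  0.0656  0.1387] len 0.164
```

{"fn": "move_arm", "kwargs": {"moves": [[[0,0,0,-0.029,0.034,0.003,0],[0,0,0,-0.05,0.058,0.005,0],[0,0,0,-0.058,0.067,0.006,0],[0,0,0,-0.058,0.067,0.006,0],[0,0,0,-0.058,0.067,0.006,0]]]}}

```text
time_s: 2.5
eef_pos: [0.482, 0.1391, 0.1795]
tcp_rot: [-0.001, 0.831, 0.556, 0.0]
force: [-0.6, 0.8, 0.1]
gripper_width: 0.0942
```

```bash
python3 -c "
from h import *
delta((.483,.1365,.047))
c=cap('top','top1.png');c=cap('scene','scene1.png')"
```

```text
t 2.5 pos [0.482  0.1391 0.1795] F [-0.63  0.85  0.1 ] w 0.0942 tilt z [-4.0e-04  1.2e-03 -1.0e+00] x [0.3822 0.9241 0.001 ]
(0.483, 0.1365, 0.047) tool shift [-0.0022  0.002   0.1325] len 0.133
```

View pics/scene1.png

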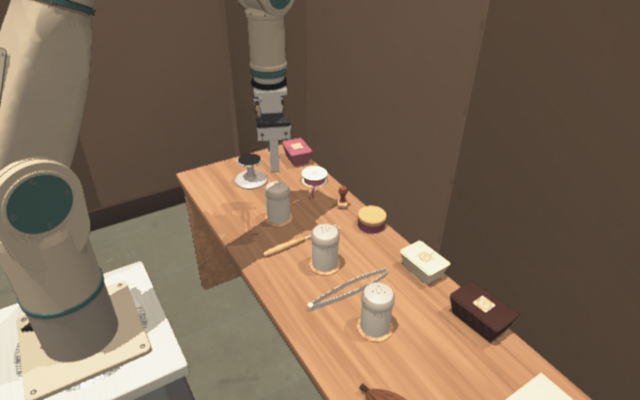

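The scene view shows the fingers straight above shaker A, with the fingertips at about (275,170), so I can descend.

{"fn": "move_arm", "kwargs": {"moves": [[[0,0,0,-0.002,0.002,0.03,0],[0,0,0,-0.002,0.002,0.065,0],[0,0,0,-0.002,0.002,0.1,0],[0,0,0,-0.002,0.002,0.125,0],[0,0,0,-0.002,0.002,0.133,0]]]}}

```text
time_s: 3.1
eef_pos: [0.4815, 0.1361, 0.0443]
tcp_rot: [-0.001, 0.831, 0.556, -0.002]
force: [-0.4, -0.6, -0.1]
gripper_width: 0.0941
```

{"fn": "move_arm", "kwargs": {"moves": [[[0,0,0,0,0,0,0.5],[0,0,0,0,0,0,1],[0,0,0,0,0,0,1],[0,0,0,0,0,0,1],[0,0,0,0,0,0,1]]], "newtons": 30}}

```text
time_s: 3.6
eef_pos: [0.485, 0.1358, 0.0476]
tcp_rot: [0.0, 0.832, 0.555, 0.002]
force: [1.0, 1.0, 3.0]
gripper_width: 0.0596
```

{"fn": "move_arm", "kwargs": {"moves": [[[0,0,0,0,0,0,1],[0,0,0,0,0,0,1]]]}}

```text
time_s: 3.8
eef_pos: [0.4851, 0.1358, 0.0475]
tcp_rot: [0.0, 0.832, 0.555, 0.002]
force: [1.2, 2.5, 7.6]
gripper_width: 0.0596
```

{"fn": "move_arm", "kwargs": {"moves": [[[0,0,0,0,0,-0.004,1],[0,0,0,0,0,-0.015,1],[0,0,0,0,0,-0.03,1],[0,0,0,0,0,-0.045,1],[0,0,0,0,0,-0.055,1]]]}}

```text
time_s: 4.3
eef_pos: [0.4834, 0.1342, 0.1026]
tcp_rot: [0.0, 0.832, 0.555, -0.0]
force: [0.7, -0.0, -3.6]
gripper_width: 0.0595
```

{"fn": "move_arm", "kwargs": {"moves": [[[0,0,0,0,0,-0.005,1],[0,0,0,0,0,-0.005,1],[0,0,0,0,0,-0.005,1],[0,0,0,0,0,-0.005,1]]]}}

```text
time_s: 4.7
eef_pos: [0.4831, 0.1346, 0.1059]
tcp_rot: [-0.0, 0.832, 0.555, -0.001]
force: [0.1, 0.4, -3.7]
gripper_width: 0.0593
```

{"fn": "move_arm", "kwargs": {"moves": [[[0,0,0,0,0,0,1]]]}}

```text
time_s: 4.8
eef_pos: [0.4833, 0.1346, 0.1059]
tcp_rot: [-0.0, 0.832, 0.555, -0.001]
force: [0.9, -1.0, -3.5]
gripper_width: 0.0598
```

{"fn": "move_arm", "kwargs": {"moves": [[[0,0,0,0,0,0,1]]]}}

```text
time_s: 4.9
eef_pos: [0.4835, 0.1347, 0.1061]
tcp_rot: [-0.0, 0.832, 0.555, -0.0]
force: [0.3, -0.7, -2.8]
gripper_width: 0.0597
```

{"fn": "move_arm", "kwargs": {"moves": [[[0,0,0,0,0,0,1]]]}}

```text
time_s: 5.0
eef_pos: [0.4835, 0.1347, 0.1062]
tcp_rot: [-0.0, 0.832, 0.555, -0.0]
force: [0.2, 0.4, -3.5]
gripper_width: 0.0592
```

A weighs about 3.4 N, so it is the half-full one. I'll set it back on its own coaster.

{"fn": "move_arm", "kwargs": {"moves": [[[0,0,0,0.001,0.001,0.012,1],[0,0,0,0.001,0.001,0.03,1],[0,0,0,0.001,0.001,0.045,1],[0,0,0,0.001,0.001,0.053,1],[0,0,0,0.001,0.001,0.055,1]]]}}

```text
time_s: 5.5
eef_pos: [0.4843, 0.1351, 0.0502]
tcp_rot: [-0.0, 0.832, 0.555, -0.001]
force: [0.1, -0.6, -3.6]
gripper_width: 0.0596
```

{"fn": "move_arm", "kwargs": {"moves": [[[0,0,0,0,0,0.001,1],[0,0,0,0,0,0.001,1],[0,0,0,0,0,0.001,1]]]}}

```text
time_s: 5.8
eef_pos: [0.4855, 0.1354, 0.051]
tcp_rot: [0.0, 0.832, 0.555, 0.001]
force: [-0.4, 0.3, -3.4]
gripper_width: 0.0595
```

{"fn": "move_arm", "kwargs": {"moves": [[[0,0,0,0,0,0.001,1],[0,0,0,0,0,0.002,1],[0,0,0,0,0,0.002,1]]]}}

```text
time_s: 6.1
eef_pos: [0.485, 0.1353, 0.0485]
tcp_rot: [-0.0, 0.832, 0.555, 0.0]
force: [-0.3, -0.1, -3.3]
gripper_width: 0.0595
```

{"fn": "move_arm", "kwargs": {"moves": [[[0,0,0,0,0,0.001,1],[0,0,0,0,0,0.001,1],[0,0,0,0,0,0.001,1]]]}}

```text
time_s: 6.4
eef_pos: [0.4851, 0.1353, 0.0475]
tcp_rot: [0.0, 0.832, 0.555, 0.0]
force: [0.2, 0.6, -2.1]
gripper_width: 0.0595
```

Contact has begun. One more millimetre, then release.

{"fn": "move_arm", "kwargs": {"moves": [[[0,0,0,0,0,0.001,1],[0,0,0,0,0,0.001,1]]]}}

```text
time_s: 6.6
eef_pos: [0.4852, 0.1354, 0.0474]
tcp_rot: [0.0, 0.832, 0.555, 0.0]
force: [-1.7, -0.1, 8.6]
gripper_width: 0.0597
```

{"fn": "move_arm", "kwargs": {"moves": [[[0,0,0,0,0,0,0.3],[0,0,0,0,0,0,0],[0,0,0,0,0,0,0],[0,0,0,0,0,0,0]]]}}

```text
time_s: 7.0
eef_pos: [0.485, 0.1352, 0.0464]
tcp_rot: [0.0, 0.832, 0.555, -0.0]
force: [-0.3, 0.6, -0.6]
gripper_width: 0.0863
```

```bash
python3 -c "
from h import *
delta((.493,-.067,.18),(.485,.1353,.18),(.493,-.067,.047))"
```

```text
t 7.0 pos [0.485  0.1352 0.0464] F [-0.31  0.57 -0.6 ] w 0.0863 tilt z [-0. -0. -1.] x [ 0.3838  0.9234 -0.    ]
(0.493, -0.067, 0.18) tool shift [-0.1837  0.085  -0.1336] len 0.242
(0.485, 0.1353, 0.18) tool shift [ 1.000e-04 -1.000e-04 -1.336e-01] len 0.134
(0.493, -0.067, 0.047) tool shift [-0.1837  0.085  -0.0006] len 0.202
```

{"fn": "move_arm", "kwargs": {"moves": [[[0,0,0,0,0,-0.015,0],[0,0,0,0,0,-0.05,0],[0,0,0,0,0,-0.095,0],[0,0,0,-0.02,0.009,-0.127,0],[0,0,0,-0.06,0.028,-0.134,0]]]}}

```text
time_s: 7.5
eef_pos: [0.4903, 0.0724, 0.184]
tcp_rot: [0.001, 0.83, 0.558, 0.004]
force: [0.1, 0.2, -0.9]
gripper_width: 0.0938
```

{"fn": "move_arm", "kwargs": {"moves": [[[0,0,0,-0.04,0.019,0,0],[0,0,0,-0.08,0.038,0,0],[0,0,0,-0.11,0.05,0,0],[0,0,0,-0.124,0.057,0,0],[0,0,0,-0.124,0.057,0.01,0]]]}}

```text
time_s: 8.0
eef_pos: [0.4936, -0.0704, 0.171]
tcp_rot: [0.001, 0.833, 0.553, 0.001]
force: [0.2, 0.0, -0.2]
gripper_width: 0.0939
```

```bash
python3 -c "
from h import *
delta((.493,-.067,.047))
c=cap('top','top2.png');
from m import *
shakers(c,[(245,205,300,260)])"
```

```text
t 8.0 pos [ 0.4936 -0.0704  0.171 ] F [ 0.16  0.03 -0.21] w 0.0939 tilt z [ 0.0026 -0.0015 -1.    ] x [ 3.885e-01  9.214e-01 -3.000e-04]
(0.493, -0.067, 0.047) tool shift [ 0.0029 -0.0022  0.124 ] len 0.124
0.06 663 enc [0.4829 0.1367] 0.0306 mean [0.4834 0.1353 0.0965] bb [0.4824 0.1367 0.0908] zmax 0.1047
0.074 9 enc [0.4844 0.1358] 0.0304 mean [0.4853 0.1139 0.0806] bb [0.4844 0.1336 0.0803] zmax 0.0836
```

View pics/top2.png

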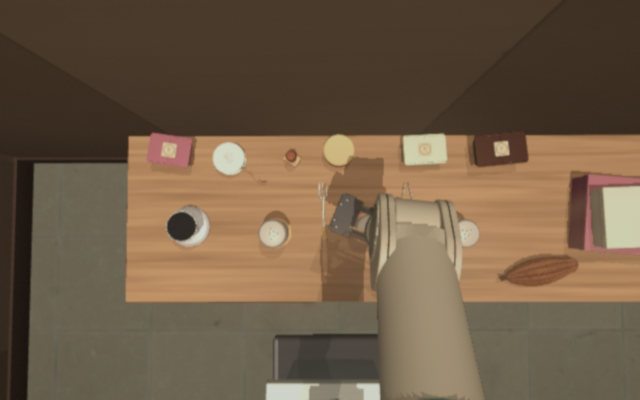

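The top view shows the half-full shaker back in the middle of its coaster at (273,233), and the gripper above B. Descending.

{"fn": "move_arm", "kwargs": {"moves": [[[0,0,0,0,0,0,0],[0,0,0,0,0,0.03,0],[0,0,0,0,0,0.07,0],[0,0,0,0,0,0.105,0],[0,0,0,0,0,0.119,0]]]}}

```text
time_s: 8.55
eef_pos: [0.491, -0.0648, 0.0486]
tcp_rot: [-0.002, 0.831, 0.556, -0.002]
force: [-0.9, -0.5, 0.3]
gripper_width: 0.0944
```

{"fn": "move_arm", "kwargs": {"moves": [[[0,0,0,0,0,0.004,0],[0,0,0,0,0,0.004,0]]]}}

```text
time_s: 8.75
eef_pos: [0.4928, -0.0659, 0.0471]
tcp_rot: [-0.001, 0.831, 0.556, -0.0]
force: [0.4, -1.4, -0.7]
gripper_width: 0.0943
```

{"fn": "move_arm", "kwargs": {"moves": [[[0,0,0,0,-0.001,0,0.5],[0,0,0,0,-0.001,0,1],[0,0,0,0,-0.001,0,1],[0,0,0,0,-0.001,0,1],[0,0,0,0,-0.001,0,1]]], "newtons": 30}}

```text
time_s: 9.25
eef_pos: [0.4924, -0.0668, 0.0478]
tcp_rot: [0.0, 0.832, 0.555, 0.0]
force: [-0.0, 1.6, 1.3]
gripper_width: 0.0591
```

{"fn": "move_arm", "kwargs": {"moves": [[[0,0,0,0,0,0,1],[0,0,0,0,0,0,1]]]}}

```text
time_s: 9.45
eef_pos: [0.4924, -0.0667, 0.0478]
tcp_rot: [0.0, 0.832, 0.555, 0.0]
force: [-0.2, 0.7, 5.0]
gripper_width: 0.0591
```

{"fn": "move_arm", "kwargs": {"moves": [[[0,0,0,0,0,-0.004,1],[0,0,0,0,0,-0.015,1],[0,0,0,0,0,-0.03,1],[0,0,0,0,0,-0.045,1],[0,0,0,0,0,-0.055,1]]]}}

```text
time_s: 9.95
eef_pos: [0.4921, -0.0671, 0.1038]
tcp_rot: [0.0, 0.832, 0.555, 0.0]
force: [1.0, 0.3, -1.0]
gripper_width: 0.0588
```

{"fn": "move_arm", "kwargs": {"moves": [[[0,0,0,0,0,-0.005,1],[0,0,0,0,0,-0.005,1],[0,0,0,0,0,-0.005,1],[0,0,0,0,0,-0.005,1]]]}}

```text
time_s: 10.35
eef_pos: [0.4915, -0.0668, 0.1069]
tcp_rot: [-0.0, 0.832, 0.555, -0.0]
force: [-0.0, 0.5, -1.6]
gripper_width: 0.0586
```

{"fn": "move_arm", "kwargs": {"moves": [[[0,0,0,0,0,0,1]]]}}

```text
time_s: 10.45
eef_pos: [0.4915, -0.0669, 0.1069]
tcp_rot: [-0.0, 0.832, 0.555, -0.0]
force: [-0.0, 0.2, -1.2]
gripper_width: 0.059
```

{"fn": "move_arm", "kwargs": {"moves": [[[0,0,0,0,0,0,1]]]}}

```text
time_s: 10.55
eef_pos: [0.4917, -0.0668, 0.1071]
tcp_rot: [-0.0, 0.832, 0.555, -0.0]
force: [0.5, -0.1, -0.8]
gripper_width: 0.0591
```

B weighs about 1.2 N, so it is the nearly empty one and C must be the full one. I'll carry B up and over to the stand.

{"fn": "move_arm", "kwargs": {"moves": [[[0,0,0,0,0,-0.015,1],[0,0,0,0,0,-0.05,1],[0,0,0,0.012,-0.005,-0.08,1],[0,0,0,0.042,-0.017,-0.092,1],[0,0,0,0.08,-0.032,-0.093,1]]]}}

```text
time_s: 11.05
eef_pos: [0.4945, 0.0185, 0.2024]
tcp_rot: [0.001, 0.833, 0.553, 0.002]
force: [0.3, 0.9, -1.1]
gripper_width: 0.0595
```

{"fn": "move_arm", "kwargs": {"moves": [[[0,0,0,0.04,-0.016,0,1],[0,0,0,0.08,-0.032,0,1],[0,0,0,0.12,-0.048,0,1],[0,0,0,0.16,-0.063,0,1],[0,0,0,0.2,-0.079,0,1]]]}}

```text
time_s: 11.55
eef_pos: [0.4966, 0.2359, 0.2002]
tcp_rot: [0.0, 0.832, 0.555, -0.0]
force: [0.9, -0.3, -1.0]
gripper_width: 0.059
```

{"fn": "move_arm", "kwargs": {"moves": [[[0,0,0,0.035,-0.014,0,1],[0,0,0,0.065,-0.026,0,1],[0,0,0,0.085,-0.034,0,1],[0,0,0,0.092,-0.036,0,1],[0,0,0,0.092,-0.036,0,1]]]}}

```text
time_s: 12.05
eef_pos: [0.4986, 0.3334, 0.2]
tcp_rot: [0.0, 0.831, 0.556, -0.0]
force: [-1.0, 0.0, -2.4]
gripper_width: 0.0588
```

```bash
python3 -c "
from h import *
delta((.4985,.334,.2),(.4985,.334,.116))
c=cap('top','top3.png');d=cap('scene','scene3.png')
np.savez('s3.npz',**d)"
```

```text
t 12.05 pos [0.4986 0.3334 0.2   ] F [-0.98  0.03 -2.44] w 0.0588 tilt z [-7.e-04 -5.e-04 -1.e+00] x [ 3.824e-01  9.240e-01 -7.000e-04]
(0.4985, 0.334, 0.2) tool shift [ 0.0005 -0.0003 -0.    ] len 0.001
(0.4985, 0.334, 0.116) tool shift [ 0.0005 -0.0002  0.084 ] len 0.084
```

View pics/scene3.png

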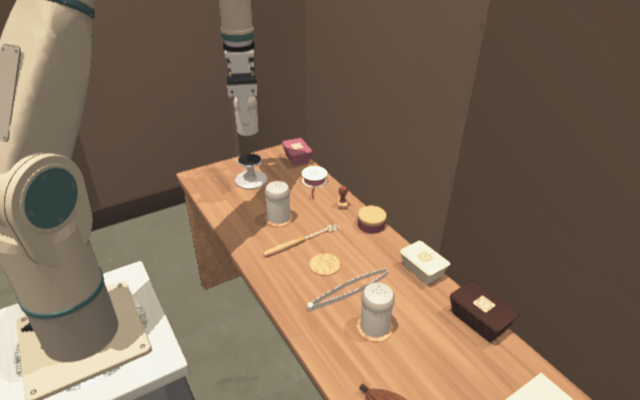

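The scene view shows B held upright at about (247,117), above the stand plate at (250,160). I'll compare the two centres in the same camera.

```bash
python3 -c "
from h import *
from m import fitcirc
d=dict(np.load('s3.npz'));S=pts(d)
q=S[95:140,225:265].reshape(-1,3);k=q[(q[:,2]>.16)&(q[:,2]<.185)&(q[:,1]<.4)]
print(len(k),k[:,2].min(),fitcirc(k[:,:2]))
print('low',np.nanmin(q[(np.abs(q[:,1]-.33)<.05)][:,2]))
k=S[145:195,230:275].reshape(-1,3)
k=k[(k[:,2]>.064)&(k[:,2]<.08)&(np.abs(k[:,1]-.33)<.06)]
print(len(k),cv2.minEnclosingCircle(k[:,:2].astype(np.float32)),((k.min(0)+k.max(0))/2),k[:,2].mean())
"
```

```text
183 0.16006247505746818 (array([0.49944351, 0.3297869 ]), np.float64(0.026894983902031534))
low 0.15455864427223343
263 ((0.49887996912002563, 0.33103302121162415), 0.03548692166805267) [0.4973483  0.33092767 0.06779871] 0.06797107802528052
```

{"fn": "move_arm", "kwargs": {"moves": [[[0,0,0,0.001,0,0.015,1],[0,0,0,0.001,0,0.04,1],[0,0,0,0.001,0,0.065,1],[0,0,0,0.001,0,0.078,1],[0,0,0,0.001,0,0.082,1]]]}}

```text
time_s: 12.65
eef_pos: [0.499, 0.332, 0.1172]
tcp_rot: [0.0, 0.832, 0.554, -0.001]
force: [0.2, -0.2, -0.8]
gripper_width: 0.059
```

{"fn": "move_arm", "kwargs": {"moves": [[[0,0,0,0,0,0,1],[0,0,0,0,0,0.001,1],[0,0,0,0,0,0.001,1],[0,0,0,0,0,0.001,1]]]}}

```text
time_s: 13.05
eef_pos: [0.4998, 0.3343, 0.1183]
tcp_rot: [-0.0, 0.832, 0.555, 0.001]
force: [-0.0, 0.2, -1.5]
gripper_width: 0.0592
```

{"fn": "move_arm", "kwargs": {"moves": [[[0,0,0,0,0,0.001,1],[0,0,0,0,0,0.002,1],[0,0,0,0,0,0.002,1]]]}}

```text
time_s: 13.35
eef_pos: [0.4992, 0.3339, 0.1154]
tcp_rot: [-0.0, 0.832, 0.555, -0.0]
force: [-1.0, 0.5, -1.9]
gripper_width: 0.059
```

Position (0.499, 0.334) is good. Now small steps down to contact.

{"fn": "move_arm", "kwargs": {"moves": [[[0,0,0,-0.001,0,0.001,1],[0,0,0,-0.001,0,0.001,1],[0,0,0,-0.001,0,0.001,1]]]}}

```text
time_s: 13.65
eef_pos: [0.4989, 0.333, 0.1144]
tcp_rot: [-0.0, 0.832, 0.555, -0.0]
force: [-0.1, 0.8, -1.3]
gripper_width: 0.0589
```

{"fn": "move_arm", "kwargs": {"moves": [[[0,0,0,0,0,0.001,1],[0,0,0,0,0,0.001,1],[0,0,0,0,0,0.001,1]]]}}

```text
time_s: 13.95
eef_pos: [0.4991, 0.3332, 0.1139]
tcp_rot: [-0.0, 0.832, 0.555, 0.0]
force: [-0.8, -0.8, 4.1]
gripper_width: 0.059
```

{"fn": "move_arm", "kwargs": {"moves": [[[0,0,0,0,0,0,0.3],[0,0,0,0,0,0,0],[0,0,0,0,0,0,0],[0,0,0,0,0,0,0]]]}}

```text
time_s: 14.35
eef_pos: [0.4989, 0.333, 0.1133]
tcp_rot: [-0.0, 0.832, 0.555, -0.0]
force: [-0.6, 0.2, -0.3]
gripper_width: 0.0863
```

{"fn": "move_arm", "kwargs": {"moves": [[[0,0,0,0,0,-0.015,0],[0,0,0,0,0,-0.05,0],[0,0,0,0,0,-0.09,0],[0,0,0,0,0,-0.115,0],[0,0,0,0,0,-0.12,0]]]}}

```text
time_s: 14.85
eef_pos: [0.5006, 0.3342, 0.2368]
tcp_rot: [-0.0, 0.832, 0.555, 0.003]
force: [-0.8, 0.3, 0.5]
gripper_width: 0.0942
```

```bash
python3 -c "
from h import *
delta((.483,-.266,.2))
c=cap('top','top4.png');d=cap('scene','scene4.png')
from m import fitcirc
S=pts(d)
q=S[110:160,225:270].reshape(-1,3);k=q[(q[:,2]>.085)&(q[:,2]<.135)&(np.abs(q[:,1]-.33)<.06)]
print(len(k),fitcirc(k[:,:2]), [fitcirc(k[(k[:,2]>a)&(k[:,2]<a+.02)][:,:2])[0] for a in (.085,.11)])
"
```

```text
t 14.85 pos [0.5006 0.3342 0.2368] F [-0.76  0.27  0.51] w 0.0942 tilt z [ 0.005   0.0037 -1.    ] x [0.3838 0.9234 0.0053]
(0.483, -0.266, 0.2) tool shift [-0.5612  0.214   0.0345] len 0.602
356 (array([0.49970877, 0.33171394]), np.float64(0.02739466157269988)) [array([0.49980518, 0.33165699]), array([0.49971038, 0.33136934])]
```

View pics/scene4.png

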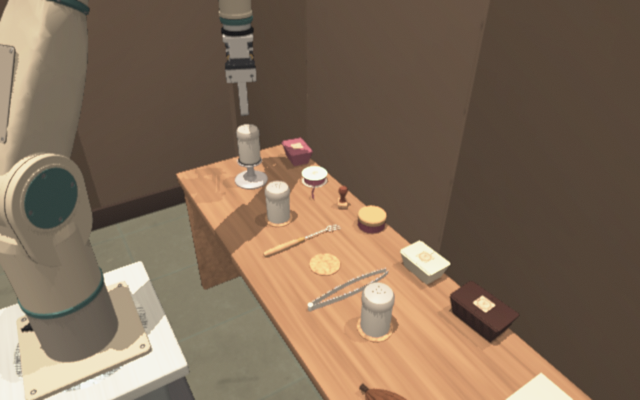

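The scene view shows the nearly empty shaker upright in the middle of the stand at (249,145), and it has been released. I'll go on to C.

{"fn": "move_arm", "kwargs": {"moves": [[[0,0,0,-0.015,0.006,0,0],[0,0,0,-0.05,0.019,0,0],[0,0,0,-0.09,0.035,0,0],[0,0,0,-0.13,0.05,0,0],[0,0,0,-0.17,0.065,0,0]]]}}

```text
time_s: 15.45
eef_pos: [0.492, 0.1477, 0.2317]
tcp_rot: [-0.0, 0.832, 0.555, -0.002]
force: [1.2, -0.3, 0.1]
gripper_width: 0.0939
```

{"fn": "move_arm", "kwargs": {"moves": [[[0,0,0,-0.04,0.015,0,0],[0,0,0,-0.08,0.031,0,0],[0,0,0,-0.12,0.046,0,0],[0,0,0,-0.16,0.062,0,0],[0,0,0,-0.2,0.077,0,0]]]}}

```text
time_s: 15.95
eef_pos: [0.4859, -0.0659, 0.2319]
tcp_rot: [-0.001, 0.832, 0.555, -0.002]
force: [0.7, -0.2, 0.9]
gripper_width: 0.0944
```

{"fn": "move_arm", "kwargs": {"moves": [[[0,0,0,-0.04,0.015,0,0],[0,0,0,-0.08,0.031,0,0],[0,0,0,-0.12,0.046,0.01,0],[0,0,0,-0.155,0.06,0.02,0],[0,0,0,-0.178,0.069,0.03,0]]]}}

```text
time_s: 16.45
eef_pos: [0.4804, -0.2578, 0.2014]
tcp_rot: [-0.001, 0.833, 0.553, -0.002]
force: [-0.4, 0.9, -0.0]
gripper_width: 0.0938
```

```bash
python3 -c "
from h import *
delta((.483,-.266,.047))
print(readout.observe()['joint_positions'].round(2) if hasattr(readout.observe()['joint_positions'],'round') else readout.observe()['joint_positions'])"
```

```text
t 16.45 pos [ 0.4804 -0.2578  0.2014] F [-0.36  0.92 -0.04] w 0.0938 tilt z [-3.6e-03 -5.0e-04 -1.0e+00] x [ 0.3877  0.9218 -0.0018]
(0.483, -0.266, 0.047) tool shift [-0.0063  0.006   0.1544] len 0.155
[ 0.37  0.5   0.1   1.83 -0.06  0.82  1.68]
```

{"fn": "move_arm", "kwargs": {"moves": [[[0,0,0,-0.009,0.005,0.01,0],[0,0,0,-0.009,0.005,0.03,0],[0,0,0,-0.009,0.005,0.05,0],[0,0,0,-0.009,0.005,0.05,0],[0,0,0,-0.009,0.005,0.05,0]]]}}

```text
time_s: 16.95
eef_pos: [0.484, -0.2633, 0.1529]
tcp_rot: [-0.001, 0.832, 0.555, -0.0]
force: [0.2, 0.1, 0.8]
gripper_width: 0.0944
```

```bash
python3 -c "
from h import *
delta((.483,-.266,.047))"
```

```text
t 16.95 pos [ 0.484  -0.2633  0.1529] F [0.17 0.12 0.76] w 0.0944 tilt z [-0.0019  0.0013 -1.    ] x [3.830e-01 9.238e-01 4.000e-04]
(0.483, -0.266, 0.047) tool shift [-0.003   0.0003  0.1059] len 0.106
```

{"fn": "move_arm", "kwargs": {"moves": [[[0,0,0,-0.003,0,0.015,0],[0,0,0,-0.003,0,0.045,0],[0,0,0,-0.003,0,0.08,0],[0,0,0,-0.003,0,0.1,0],[0,0,0,-0.003,0,0.105,0]]]}}

```text
time_s: 17.45
eef_pos: [0.4828, -0.2661, 0.0473]
tcp_rot: [-0.001, 0.832, 0.555, -0.001]
force: [0.4, 0.0, 0.9]
gripper_width: 0.0943
```

{"fn": "move_arm", "kwargs": {"moves": [[[0,0,0,0,0,0,0],[0,0,0,0,0,0,0.5],[0,0,0,0,0,0,1],[0,0,0,0,0,0,1],[0,0,0,0,0,0,1]]], "newtons": 40}}

```text
time_s: 17.95
eef_pos: [0.4839, -0.2672, 0.0492]
tcp_rot: [0.001, 0.832, 0.555, 0.0]
force: [-0.1, -0.3, -0.0]
gripper_width: 0.0655
```

{"fn": "move_arm", "kwargs": {"moves": [[[0,0,0,0,0,0,1],[0,0,0,0,0,0,1],[0,0,0,0,0,0,1]]]}}

```text
time_s: 18.25
eef_pos: [0.4842, -0.2665, 0.0489]
tcp_rot: [0.0, 0.832, 0.555, 0.001]
force: [1.2, 2.0, 5.7]
gripper_width: 0.0584
```

{"fn": "move_arm", "kwargs": {"moves": [[[0,0,0,0,0,-0.004,1],[0,0,0,0,0,-0.015,1],[0,0,0,0,0,-0.03,1],[0,0,0,0,0,-0.045,1],[0,0,0,0,0,-0.055,1]]]}}

```text
time_s: 18.75
eef_pos: [0.4831, -0.2673, 0.1044]
tcp_rot: [0.0, 0.832, 0.555, -0.0]
force: [-0.8, 0.5, -6.7]
gripper_width: 0.0588
```

{"fn": "move_arm", "kwargs": {"moves": [[[0,0,0,0,0,0,1],[0,0,0,0,0,0,1],[0,0,0,0,0,0,1],[0,0,0,0,0,0,1]]]}}

```text
time_s: 19.15
eef_pos: [0.483, -0.2667, 0.1027]
tcp_rot: [-0.001, 0.832, 0.555, -0.0]
force: [0.5, 1.3, -7.3]
gripper_width: 0.0593
```

C weighs about 6–7 N, so it is the full one. Raising it until its base is about 20 cm above the bench.

{"fn": "move_arm", "kwargs": {"moves": [[[0,0,0,0,0,-0.01,1],[0,0,0,0,0,-0.03,1],[0,0,0,0,0,-0.055,1],[0,0,0,0,0,-0.08,1],[0,0,0,0,0,-0.1,1]]]}}

```text
time_s: 19.65
eef_pos: [0.4837, -0.2671, 0.2053]
tcp_rot: [0.0, 0.832, 0.555, 0.0]
force: [0.4, -0.0, -7.2]
gripper_width: 0.0589
```

{"fn": "move_arm", "kwargs": {"moves": [[[0,0,0,0,0,-0.018,1],[0,0,0,0,0,-0.032,1],[0,0,0,0,0,-0.039,1],[0,0,0,0,0,-0.042,1],[0,0,0,0,0,-0.042,1]]]}}

```text
time_s: 20.15
eef_pos: [0.4833, -0.2669, 0.2454]
tcp_rot: [-0.0, 0.832, 0.555, -0.0]
force: [-0.3, 0.4, -6.7]
gripper_width: 0.0587
```

{"fn": "move_arm", "kwargs": {"moves": [[[0,0,0,0,0,0,1],[0,0,0,0,0,0,1],[0,0,0,0,0,0,1],[0,0,0,0,0,0,1],[0,0,0,0,0,0,1]]]}}

```text
time_s: 20.65
eef_pos: [0.4835, -0.2669, 0.2453]
tcp_rot: [-0.0, 0.832, 0.555, -0.0]
force: [0.6, 0.4, -6.5]
gripper_width: 0.0588
```

{"fn": "move_arm", "kwargs": {"moves": [[[0,0,0,0,0,0,1],[0,0,0,0,0,0,1],[0,0,0,0,0,0,1],[0,0,0,0,0,0,1],[0,0,0,0,0,0,1]]]}}

```text
time_s: 21.15
eef_pos: [0.4835, -0.267, 0.2455]
tcp_rot: [-0.0, 0.832, 0.555, -0.0]
force: [-0.5, 0.1, -6.5]
gripper_width: 0.0589
```

```bash
python3 -c "
from h import *
delta()
print(np.round(readout.observe()['qd'],4))
c=cap('top','top5.png');d=cap('scene','scene5.png')
S=pts(d);np.savez('s5.npz',**d)
"
```

```text
t 21.15 pos [ 0.4835 -0.267   0.2455] F [-0.48  0.07 -6.53] w 0.0589 tilt z [-1.e-04  0.e+00 -1.e+00] x [0.3837 0.9235 0.    ]
[-0.0018 -0.0018 -0.0015  0.     -0.0018 -0.0012 -0.0018]
```

View pics/scene5.png

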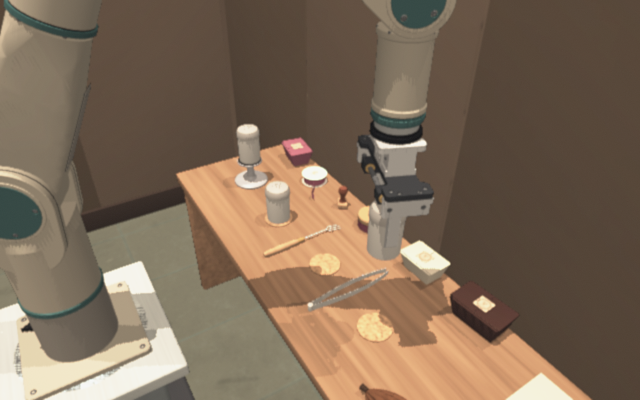

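View pics/top5.png

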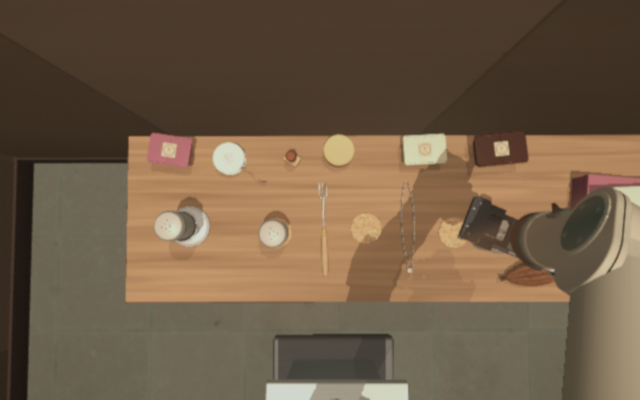

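Both views show the nearly empty shaker on the stand (scene 249,145), the half-full one on its coaster (277,202), and the full one held upright at (386,235). The other things have not moved. I'll check the height of its base and hand in.

```bash
python3 -c "
from h import *
from m import fitcirc
S=pts(dict(np.load('s5.npz')))
q=S[200:262,365:408].reshape(-1,3);k=q[(np.hypot(q[:,0]-.4835,q[:,1]+.267)<.04)&(q[:,2]>.1)]
print(np.percentile(k[:,2],[0,1,50]), [fitcirc(k[(k[:,2]>a)&(k[:,2]<a+.012)][:,:2]) for a in (.205,.222)])
print(order.hand_in()); delta()
"
```

```text
[0.19981099 0.20204845 0.24732574] [(array([ 0.48279625, -0.26638648]), np.float64(0.02820518984445745)), (array([ 0.48263982, -0.26697125]), np.float64(0.028175224436892642))]
the job is handed in; nothing more can be done
None
the job is handed in; nothing more can be done
```

The job is done and handed in at about 21 s of the 72 s allowed. I lifted each shaker to weigh it:

| Shaker | Measured weight | Which one | Where it ended |
|---|---|---|---|
| Nearest the stand | about 3.4 N | half full | back on its own coaster |
| Middle | about 1.2 N | nearly empty | upright on the refill stand, released |
| Far right | about 6.5–7 N | full | held up by the arm |

I placed the nearly empty one on the stand before touching the full one.

**Last checks:**
- **Nearly empty:** it stands upright, within about 1 mm of the middle of the stand in the scene camera.
- **Half full:** its measured position matched where it started to within about 1 mm.
- **Full:** it is upright and still, with its base at about 0.200 m above the bench and a grip of 40 N.
- **Other things on the bench:** none had visibly moved.

The full shaker read slightly above its stated weight range in some readings. The force readings vary by up to about 1 N, and the three weights are too far apart for that to change which is which. No check failed or disagreed.

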